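# Find the socket for the capped pillow block nut

### The arm

A 6-joint arm with a two-finger parallel gripper is mounted at the origin on the work surface. World frame = base frame: x ahead of the robot, y to its left, z up, the work surface at z = 0. Lengths are in m, angles in rad, forces in N, time in s.
With the tool pointing down it reaches from about 0.375 to 0.825 m from the base axis. Payload 5.5 kg.
Tool frame: the origin (TCP) lies midway between the tips of the shut fingers; the grasp point (between the pads) lies 19 mm behind it; z points along the fingers, y is the line along which they close (so a half turn about z gives the same grasp; the last joint's range is limited). The gripper opens to 85 mm and grips with 20 to 120 N. Pads are 22 mm wide; open, the fingers measure 114 mm over their backs; the gripper's body (76 mm by 85 mm) begins 54 mm behind the grasp point. The pads swing forward as they close: fully open they stand 13 mm farther back than shut.
Start: joints at [-1.138, 0.314, -0.047, 1.21, 0, 1.571], TCP at [0.252, -0.545, 0.231] pointing down, gripper open.
Joint ranges: [-2.67, 2.67], [-0.69, 1.73], [-1.03, 1.25], [-2.08, 2.16], [-1.42, 1.45], [-3.14, 3.14]. Speed limits (rad/s): [2.39, 2.39, 3.01, 3.14, 3.14, 3.14].

### API

Orientations are given as a rotation vector (axis times angle).
In Python, from station import state, grab_frame, camera_info, finish_job gives the robot as it stands.
- The arm moves only by the tool play_rows, never from a script. Its argument "targets" is text: rows parted by semicolons, each of 7 numbers parted by spaces: the turn, a rotation vector about the tool's x, y, z each as a share of 30 degrees, from -1 to 1, then the shift along the tool's x, y, z each as a share of 0.3 m, from -1 to 1, then the opening, from -1 (shut) to 1 (fully open). A call has 1 to 12 rows; each row shifts and turns the commanded pose from where the row before left it, along the tool's axes as they then stand; what a row does not reach is not made up. A row lasts 1/10 s, in which the tool goes at most 50 mm and 8.59 degrees, less where a joint would pass 70% of its speed; a pose out of reach is approached as far as the arm can. A call with a number of a shift or a turn outside -1 to 1 is refused whole. A call with a gripper value outside its range is refused whole. The fingers move at their own pace and stop on an object; the grip force is fixed at half the most. Time passes only in rows, so rows that do not move let the fingers close. It gives the time, the measured TCP pose, the force, the opening and the grip force at its end, in the units of the state.
- state(): the state, without advancing time (a new reading comes with each control period).
- grab_frame(name): name is "scene" or "top"; returns the picture (400x640x3 uint8, blue, green, red); there is no depth.
- camera_info(name): a dict with "mtx" (3x3 intrinsics, pixels), "rvec" (rotation vector, rad) and "tvec" (3), from world to camera coordinates, as OpenCV has them. Camera axes: x right, y down, z forward; pixel columns grow to the right and rows downward; lengths in m; the calibration is good to about 2 mm. A picture is of the moment at which its call begins. camera_info takes no time and is no camera call.
- finish_job(): hands the job in; it is judged then, once.
The state is a dict: "clock": time; "qpos": joint angles; "qd": joint speeds; "joint_efforts": joint torques, N m; "ee_pos": TCP position; "ee_rot": TCP orientation; "force": force on the tool from outside, world axes, zero at the start; "ft_torque": the same for the moment, N m; "gripper_width": opening from 0.0 (shut) to 1.0 (fully open); "grip_force": force on a finger pad.
Only numpy, scipy, OpenCV 4.12 (cv2) and the standard library are available. Lean on these libraries where they do the work, as an engineer would, in place of code of your own. Each camera call takes 0.05 s, during which the arm holds its last target. There are 200 camera calls.

### The job

Take the yellow domed cap off the pillow block's hold-down nut and lower it gently to the bottom of the white enamel cup before letting go, so that nothing chips. Then try the sockets on the nut you uncovered: stand any that does not fit (too tight, or so big that it would spin loosely) upright back in the red tray, and finish still gripping the one that fits, fully home on the nut. Leave the other things on the bench where they are and do not upset the cup.

Things in the scene. Friction and masses are not known exactly. Their poses are not given: they have to be found in the camera images.
- dome_cap: Yellow domed steel weather cap, 37 mm in diameter, 53.5 mm tall (straight sides up to 42 mm, then the dome), open below, 80 g; it sits loosely over one nut of the block, its rim on the block's foot, and lifts straight off. Origin: centre of its open rim; z up to the dome.
- cup: White enamel cup, loose, 240 g: straight sides, 100 mm outer and 94 mm inner diameter, 70 mm tall, with a handle that sticks out 37 mm towards its own +y. Origin: centre of its underside; z up.
- cup_in (a point): Centre of the cup's inner floor, 4 mm above the bench and 66 mm below the rim.
- block: Cast iron pillow block, fixed, on a sole plate (80 x 226 x 12 mm, long along its y). Foot 60 x 206 mm, its top 32 mm above the bench. Round housing, 54 mm radius about the bore axis (along its x, 69 mm above the bench), 52 mm deep, top at 123 mm, with a 9 mm grease nipple. The two nuts stand on the foot 79.5 mm either side of the middle, along its y. Origin: centre of the plate's underside.
- capped_stud (a point): The point on the foot's top face under the middle of the capped nut (the nut to be worked on), 79.5 mm along the block's +y and 32 mm above the bench; its axes are the block's.
- nut_a: One of the block's two hex nuts, fixed and tight, on a 3 mm washer (30 mm across). They differ in size and swap ends between starts; size unknown, but one of the sockets fits each. Nut 10 to 13 mm tall above the washer, chamfered top, stud 5 mm above it (at most 21 mm above the foot). Origin: on its axis, underside of the washer; at yaw 0 two flats face its x. Turned differently every time.
- nut_b: One of the block's two hex nuts, fixed and tight, on a 3 mm washer (30 mm across). They differ in size and swap ends between starts; size unknown, but one of the sockets fits each. Nut 10 to 13 mm tall above the washer, chamfered top, stud 5 mm above it (at most 21 mm above the foot). Origin: on its axis, underside of the washer; at yaw 0 two flats face its x. Turned differently every time.
- tray: Red steel tray fixed on the bench, 100 x 240 mm (long along its y), rim 15 mm high, walls and floor 3 mm. The three sockets stand in a row along its y, 75 mm apart, in any order. Origin: centre of its underside.
- socket_small: Deep impact socket, dark steel, standing mouth down in the tray: plain round body 28 mm in diameter, 80 mm tall, hexagonal opening for a 19 mm nut (1.4 mm of play; opening 42 mm deep, so the stud never bottoms in it), 220 g give or take a quarter. Origin: centre of the mouth (the lower end); z along the axis up towards the drive end; at yaw 0 two flats of the opening face its x.
- socket_mid: Deep impact socket, dark steel, standing mouth down in the tray: plain round body 35 mm in diameter, 80 mm tall, hexagonal opening for a 24 mm nut (1.4 mm of play; opening 42 mm deep, so the stud never bottoms in it), 330 g give or take a quarter. Origin: centre of the mouth (the lower end); z along the axis up towards the drive end; at yaw 0 two flats of the opening face its x.
- socket_large: Deep impact socket, dark steel, standing mouth down in the tray: plain round body 42 mm in diameter, 80 mm tall, hexagonal opening for a 30 mm nut (1.4 mm of play; opening 42 mm deep, so the stud never bottoms in it), 450 g give or take a quarter. Origin: centre of the mouth (the lower end); z along the axis up towards the drive end; at yaw 0 two flats of the opening face its x.
- bearing_cap: Cracked cast iron bearing cap, an arch 174 x 55 mm, 58 mm tall, standing on its two feet. Leave alone.
- collar: Bent steel split collar lying flat, 75 mm across, 16 mm tall. Leave alone.
- breaker_bar: Breaker bar lying along its y, 370 mm long, 26 mm tall. Leave alone. Origin below the middle.
- hammer: Hammer lying along its x, 300 mm long, 26 mm tall. Leave alone. Origin below the middle.
- grease_tin: Blue round tin, 90 mm in diameter, 100 mm tall. Leave alone. Origin: centre of its underside.
- grease_gun: Red grease gun lying along its x, 460 mm long, 65 mm tall. Leave alone. Origin below the barrel.
There are look-alikes about, which are no part of the job. Leave any green or turquoise look-alike of the socket_small alone. Leave any orange look-alike of the cup alone.

How it is judged:
By the outcome, as a careful person would: the job done as asked, in the order asked, and still so for the second after the job is handed in, while the arm keeps its last pose, push and grip.
It also fails if it takes over 72 s, if anything falls off the work surface, if the arm or the gripper's body presses on something with over 40 N, if the wrist force passes 120 N, or if a joint passes its speed limit or range.

## Working session

There is one attempt and no reset: what is moved stays moved. The work goes in short steps, Python scripts to look and compute and a tool call to move; the robot and the scene stay as the last step left them, time stands still between calls to the robot, and variables do not carry over. Pictures are saved under pics/ and viewed, at most 10 in all, crops included, and the job is handed in when it is done.

Besides the shell and the picture viewer there is one more tool, called after "Call:" in YAML: its name, and indented under it one key for each argument. play_rows: Moves the arm, as the interface text tells. Shift numbers are shares of 0.3 m and turn numbers shares of 30 degrees, none past 1 either way. Its arguments: {"type":"object","properties":{"targets":{"type":"string"}},"required":["targets"]}

```bash
mkdir -p pics; ls
python3 - <<'E'
from station import *
import cv2
for n in("scene","top"):
    f=grab_frame(n);cv2.imwrite(f"pics/{n}0.png",f);c=camera_info(n);print(n,c)
print(state())
E
```

```text
pics
scene {'mtx': array([[403.16533041,   0.        , 316.22257348],
       [  0.        , 403.16533041, 199.1984005 ],
       [  0.        ,   0.        ,   1.        ]]), 'rvec': array([ 1.63221598,  1.75399898, -0.83288833]), 'tvec': array([ 0.07869275, -0.26966903,  1.52163732])}
top {'mtx': array([[430.65078538,   0.        , 316.6957344 ],
       [  0.        , 430.65078538, 192.03574335],
       [  0.        ,   0.        ,   1.        ]]), 'rvec': array([ 2.19388464, -2.16258304,  0.08449857]), 'tvec': array([-0.04812514,  0.50682249,  1.3108987 ])}
{'clock': 0.1, 'qpos': array([-1.13798990e+00,  3.14168610e-01, -4.79448459e-02,  1.21021376e+00,
       -2.26304792e-05,  1.57079259e+00]), 'qd': array([-0.00028324, -0.0010719 ,  0.00302711,  0.00222534, -0.00139943,
       -0.00012463]), 'joint_efforts': array([-1.09176021e-04, -5.40765774e+01,  3.40541911e+01,  1.11506143e-02,
       -5.52531776e-05, -3.65668285e-06]), 'ee_pos': array([ 0.25143169, -0.54421623,  0.23052783]), 'ee_rot': array([-3.06686146e+00, -6.74242630e-01,  5.50788877e-04]), 'force': array([-0.43086146, -0.18253006,  0.15392713]), 'ft_torque': array([ 0.02166329,  0.04169633, -0.00062676]), 'grip_force': 0.0, 'gripper_width': 0.9985300155610964}
```

View pics/scene0.png

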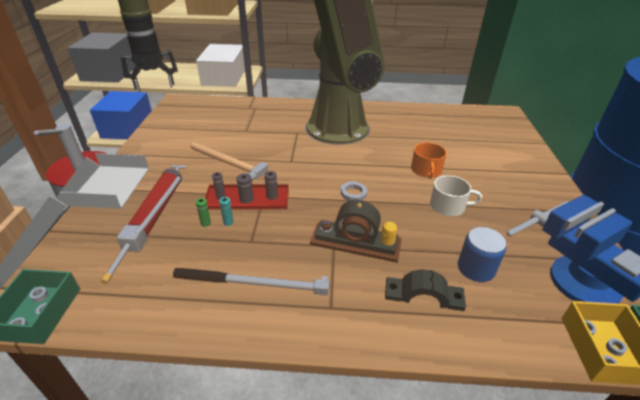

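View pics/top0.png

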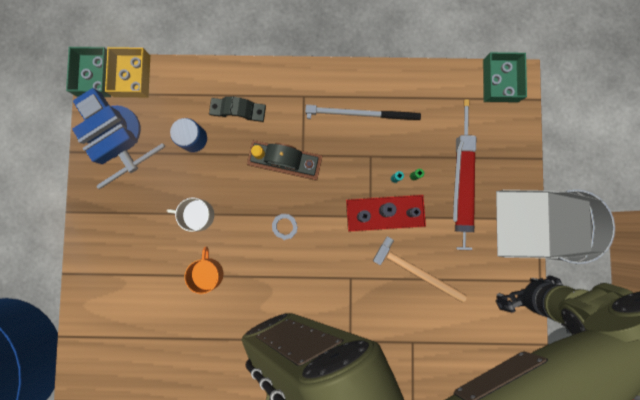

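The scene picture shows the tray with three dark sockets near (218,185), (245,187) and (271,185), the block at (358,225) with its yellow cap at (389,233), the white cup at (450,195) and the orange one at (429,160). In the top picture the cap is at (257,151), the white cup at (195,214) and the tray at (387,212). The green and turquoise look-alikes stand outside the tray at (418,174) and (398,176).

```bash
cat > h.py <<'E'
import cv2,numpy as np
from station import *
def cam(n):
    c=camera_info(n);R=cv2.Rodrigues(c["rvec"])[0];return c["mtx"],R,np.ravel(c["tvec"])
def ray(n,uv):
    K,R,t=cam(n);d=R.T@np.linalg.inv(K)@np.array([uv[0],uv[1],1.]);return -R.T@t,d
def plane(n,uv,z):
    o,d=ray(n,uv);return (o+d*(z-o[2])/d[2])
def tri(a,b):
    (o1,d1),(o2,d2)=ray("scene",a),ray("top",b)
    s=np.linalg.lstsq(np.c_[d1,-d2],o2-o1,rcond=None)[0];p,q=o1+s[0]*d1,o2+s[1]*d2
    return (p+q)/2,np.linalg.norm(p-q)
def proj(n,p):
    K,R,t=cam(n);q=K@(R@np.asarray(p)+t);return q[:2]/q[2]
def blobs(f,lo,hi,box,amin=15):
    x0,y0,x1,y1=box;h=cv2.cvtColor(f,cv2.COLOR_BGR2HSV);m=np.zeros(h.shape[:2],np.uint8)
    m[y0:y1,x0:x1]=cv2.inRange(h,lo,hi)[y0:y1,x0:x1]
    cs=cv2.findContours(m,cv2.RETR_EXTERNAL,cv2.CHAIN_APPROX_NONE)[0]
    return sorted([c for c in cs if cv2.contourArea(c)>amin],key=cv2.contourArea,reverse=True),m
E
python3 - <<'E'
from h import *
S=cv2.imread("pics/scene0.png");T=cv2.imread("pics/top0.png")
def crop(f,x,y,w,h,k):return cv2.resize(f[y:y+h,x:x+w],None,fx=k,fy=k,interpolation=cv2.INTER_CUBIC)
a=np.hstack([crop(T,340,180,100,75,4),crop(T,240,130,100,75,4)])
b=np.hstack([crop(S,195,165,100,75,4),crop(S,305,190,100,75,4)])
cv2.imwrite("pics/crop1.png",np.vstack([a,b]))
for n,f,lo,hi,box in[("yel T",T,(20,120,100),(35,255,255),(235,135,280,170)),("yel S",S,(20,120,100),(35,255,255),(370,210,410,260)),
  ("cup T",T,(0,0,150),(180,70,255),(160,190,220,240)),("cup S",S,(0,0,130),(180,80,255),(420,170,490,225)),
  ("tray T",T,(0,150,60),(6,255,255),(330,180,440,245)),("tray S",S,(0,150,60),(6,255,255),(195,165,300,220)),
  ("dark T",T,(0,0,0),(180,140,90),(345,190,430,235)),("dark S",S,(0,0,0),(180,140,100),(205,165,285,210))]:
    for c in blobs(f,lo,hi,box,8)[0][:4]:
        print(n,cv2.contourArea(c),cv2.boundingRect(c),[np.round(v,1) for v in cv2.minAreaRect(c)],np.round(cv2.minEnclosingCircle(c)[0],1))
E
```

```text
yel T 114.5 (251, 145, 13, 14) [array([257.3, 151.2]), array([13.4, 11.3]), np.float64(45.0)] [256.9 151.3]
yel S 251.5 (381, 222, 16, 24) [array([389.1, 233.4]), array([14.4, 23.3]), np.float64(8.1)] [389.  233.3]
cup T 908.5 (167, 197, 42, 35) [array([190.6, 214.8]), array([34.1, 36.5]), np.float64(59.0)] [187.5 213.5]
cup S 1174.5 (433, 175, 50, 41) [array([457.9, 192.9]), array([43.1, 45.3]), np.float64(74.4)] [456.5 193.2]
tray T 2353.5 (346, 195, 80, 36) [array([385.5, 212.6]), array([31.8, 77.6]), np.float64(86.3)] [385.5 212.5]
tray S 875.5 (225, 185, 63, 24) [array([256. , 196.5]), array([23., 62.]), np.float64(90.0)] [255.8 195. ]
tray S 185.5 (205, 185, 15, 24) [array([211.1, 197.5]), array([24.6, 10.7]), np.float64(73.3)] [214.  196.7]
dark T 159.5 (379, 203, 17, 14) [array([387. , 209.5]), array([13., 16.]), np.float64(90.0)] [387.  209.5]
dark T 96.0 (357, 211, 13, 11) [array([363., 216.]), array([10., 12.]), np.float64(90.0)] [363.  215.5]
dark T 81.0 (406, 208, 14, 9) [array([412.5, 212. ]), array([ 8., 13.]), np.float64(90.0)] [412.7 212. ]
dark S 328.0 (237, 175, 16, 28) [array([244.5, 188.5]), array([27., 15.]), np.float64(90.0)] [244.5 188.5]
dark S 243.5 (265, 172, 13, 27) [array([271., 185.]), array([26., 12.]), np.float64(90.0)] [271. 185.]
dark S 183.0 (213, 173, 12, 27) [array([218.5, 185.8]), array([26.3,  9.2]), np.float64(82.9)] [217. 186.]
dark S 12.5 (220, 204, 4, 6) [array([221.5, 206.5]), array([5., 3.]), np.float64(90.0)] [221.5 206.5]
```

View pics/crop1.png

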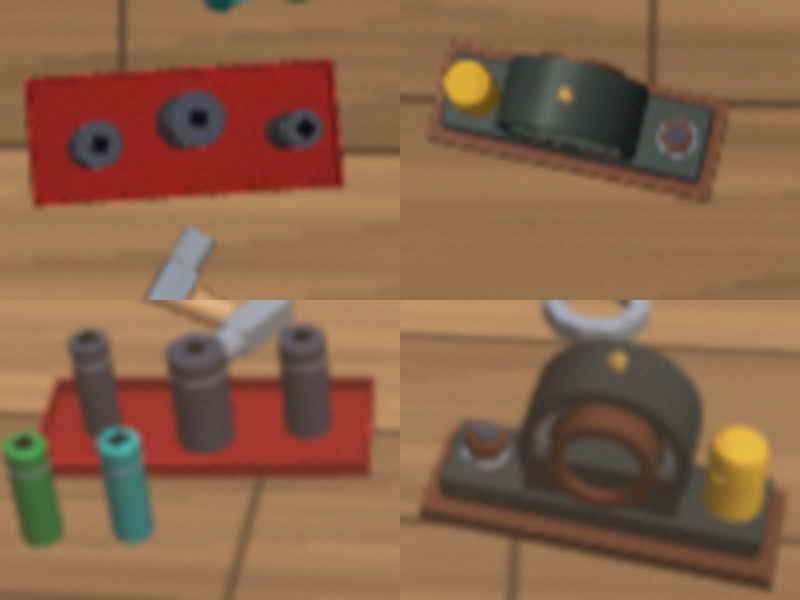

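The crop confirms it: the tray sockets seen from the top are mid (crop 97,146), large (192,120) and small (298,130) from left to right. The green and turquoise ones stand outside the tray, the yellow cap is on the left nut (468,84), and the white cup is the one with the pale body. Next come positions.

Run:
```python
from h import *
S=cv2.imread("pics/scene0.png");T=cv2.imread("pics/top0.png")
for n,(u,v) in dict(mid=(101,146),large=(199,118),small=(306,128)).items():
    p=plane("top",((u+.5)/4-.5+340,(v+.5)/4-.5+180),.083);print(n,p.round(4))
for n,t,s in[("mid",(101,146),(305,337)),("large",(199,118),(196,348)),("small",(306,128),(90,338))]:
    f=lambda u,v,x,y:((u+.5)/4-.5+x,(v+.5)/4-.5+y)
    print(n,tri(f(s[0],s[1]-300,195,165),f(*t,340,180)))
# tray corners top, rim z=.015
c=blobs(T,(0,150,60),(6,255,255),(330,180,440,245))[0][0]
P=np.array([plane("top",q,.015)[:2] for q in cv2.boxPoints(cv2.minAreaRect(c))]);print("tray",P.round(4).tolist(),P.mean(0).round(4))
# cap: silhouettes centroids -> mid height
cT=blobs(T,(20,120,100),(35,255,255),(235,135,280,170))[0][0];cS=blobs(S,(20,120,100),(35,255,255),(370,210,410,260))[0][0]
g=lambda c:(lambda m:(m["m10"]/m["m00"],m["m01"]/m["m00"]))(cv2.moments(c))
print("cap",g(cT),g(cS),tri(g(cS),g(cT)),plane("top",g(cT),.065),plane("scene",g(cS),.057))
# cup
k=cv2.getStructuringElement(cv2.MORPH_ELLIPSE,(13,13))
m=blobs(T,(0,0,110),(180,70,255),(160,190,220,240))[1];m=cv2.morphologyEx(cv2.morphologyEx(m,cv2.MORPH_CLOSE,k),cv2.MORPH_OPEN,k)
c=max(cv2.findContours(m,0,1)[0],key=cv2.contourArea);e=cv2.fitEllipse(c);print("cup",e,plane("top",e[0],.07),plane("top",e[0],.06))
m=blobs(S,(0,0,110),(180,80,255),(420,170,490,225))[1];m=cv2.morphologyEx(cv2.morphologyEx(m,cv2.MORPH_CLOSE,k),cv2.MORPH_OPEN,k)
c=max(cv2.findContours(m,0,1)[0],key=cv2.contourArea);print(cv2.boundingRect(c),g(c),tri(g(c),e[0]),plane("scene",g(c),.038))
# block: foot/other nut, grease nipple
f=lambda u,v:((u+.5)/4-.5+240,(v+.5)/4-.5+130)
print("nutB",plane("top",f(677,136),.045),[plane("top",f(565-400,95),.130)],plane("top",f(277,136),.045))
# plate corners in the top crop, right half
for q in[(52,40),(327,103),(310,199),(30,135)]:print(plane("top",f(*q),.012).round(4))
```

```text
mid [ 0.4335 -0.1834  0.083 ]
large [ 0.4551 -0.2551  0.083 ]
small [ 0.4489 -0.3335  0.083 ]
mid (array([ 0.43329231, -0.18115005,  0.08180746]), np.float64(0.0046770368389080896))
large (array([ 0.45484414, -0.25358811,  0.08346582]), np.float64(0.0029111129762634347))
small (array([ 0.44844567, -0.33125569,  0.0833049 ]), np.float64(0.004403801533928804))
tray [[0.4868, -0.1312], [0.5057, -0.3712], [0.4077, -0.3769], [0.3889, -0.1384]] [ 0.4473 -0.2544]
cap (257.07278020378453, 151.197962154294) (389.3207422133863, 233.28628230616303) (array([0.62621089, 0.14254109, 0.05676729]), np.float64(0.0019536636663318083)) [0.62469902 0.14035632 0.065     ] [0.62634297 0.14348892 0.057     ]
cup ((192.2309112548828, 214.42233276367188), (33.09281921386719, 38.52358627319336), 108.12064361572266) [0.43156152 0.32715503 0.07      ] [0.43181146 0.33007877 0.06      ]
(431, 175, 51, 41) (453.01719034608374, 195.25876593806922) (array([0.43260669, 0.33861066, 0.03586894]), np.float64(0.002857795363729873)) [0.43505683 0.33915457 0.038     ]
nutB [ 0.59637388 -0.32069956  0.045     ] [array([0.60795283, 0.06268136, 0.13      ])] [ 0.59209021 -0.01582001  0.045     ]
[0.6706 0.163  0.012 ]
[ 0.6236 -0.0538  0.012 ]
[ 0.5478 -0.0416  0.012 ]
[0.595  0.1782 0.012 ]
```

The capped nut is at about (0.6255, 0.1415), with the block yawed about −12°. Next I work out the cup centre without the handle, and the tool-frame deltas.

```bash
cat >> h.py <<'E'
from scipy.spatial.transform import Rotation as Ro
def delta(p,yaw=None):
    """yaw (deg): world direction of the tool y axis, modulo 180"""
    s=state();R=Ro.from_rotvec(s["ee_rot"]);M=R.as_matrix();tz=0
    if yaw is not None:
        y=np.degrees(np.arctan2(M[1,1],M[0,1]));d=(yaw-y+90)%180-90;tz=-d
    Mt=(R*Ro.from_rotvec([0,0,np.radians(tz)])).as_matrix()
    print("at",s["ee_pos"].round(4),"tool z",M[:,2].round(4),"yaw y",np.degrees(np.arctan2(M[1,1],M[0,1])).round(2),"q6",s["qpos"][5].round(2),"t",round(s["clock"],2),"w",round(s["gripper_width"],3),"F",s["force"].round(1))
    print("turn z share",round(tz/30,4),"shift shares after the turn",(Mt.T@(np.asarray(p)-s["ee_pos"])/.3).round(4))
E
python3 - <<'E'
from h import *
T=cv2.imread("pics/top0.png")
k=cv2.getStructuringElement(cv2.MORPH_ELLIPSE,(25,25))
m=blobs(T,(0,0,110),(180,70,255),(160,190,220,240))[1];m=cv2.morphologyEx(cv2.morphologyEx(m,cv2.MORPH_CLOSE,k[::3,::3]),cv2.MORPH_OPEN,k)
c=max(cv2.findContours(m,0,1)[0],key=cv2.contourArea);print(cv2.boundingRect(c),cv2.minEnclosingCircle(c))
# bright interior/white only
for lo in(170,200,220):
    c=blobs(T,(0,0,lo),(180,60,255),(160,190,220,240))[0][:2];print(lo,[(cv2.boundingRect(q),cv2.contourArea(q)) for q in c])
for y in(.325,.33,.335,.34):print(y,[proj("top",(.433,y+d,z)).round(1).tolist() for d,z in((.05,.07),(-.05,.07),(.05,0),(-.05,0))])
for y in(.325,.33,.335,.34):print(y,proj("scene",(.433,y-.05,.035)).round(1))
delta((.6255,.1415,.15),-11.9)
E
```

```text
(175, 197, 35, 35) ((192.3235321044922, 214.6764678955078), 17.94373321533203)
170 [((176, 199, 33, 33), 573.5), ((167, 205, 12, 13), 25.5)]
200 [((184, 200, 25, 30), 518.5)]
220 [((184, 200, 24, 30), 491.5)]
0.325 [[176.1, 213.7], [209.8, 214.2], [183.5, 214.4], [215.4, 214.9]]
0.33 [[174.5, 213.7], [208.1, 214.2], [181.9, 214.4], [213.8, 214.8]]
0.335 [[172.8, 213.7], [206.4, 214.1], [180.3, 214.3], [212.2, 214.8]]
0.34 [[171.1, 213.6], [204.8, 214.1], [178.7, 214.3], [210.6, 214.8]]
0.325 [429.8 194.6]
0.33 [431.6 194.6]
0.335 [433.4 194.7]
0.34 [435.2 194.8]
at [ 0.2514 -0.5442  0.2305] tool z [-7.0e-04  1.4e-03 -1.0e+00] yaw y -65.2 q6 1.57 t 0.1 w 0.999 F [-0.4 -0.2  0.2]
turn z share -1.7767 shift shares after the turn [2.4934 0.749  0.2708]
```

Call:
play_rows:
  targets: "0 0 -0.254 0 0 0 1;0 0 -0.254 0 0 0 1;0 0 -0.254 0 0 0 1;0 0 -0.254 0 0 0 1;0 0 -0.254 0 0 0 1;0 0 -0.254 0 0 0 1;0 0 -0.254 0 0 0 1;0 0 0 0.144 0.043 0 1;0 0 0 0.144 0.043 0 1;0 0 0 0.144 0.043 0 1;0 0 0 0.144 0.043 0 1;0 0 0 0.144 0.043 0 1"

```text
clock: 1.3
ee_pos: [0.3595, -0.3448, 0.231]
ee_rot: [-2.439, -1.979, -0.0]
force: [0.7, -0.7, 0.8]
gripper_width: 1.0
grip_force: 0.0
```

Call:
play_rows:
  targets: "0 0 0 0.144 0.043 0 1;0 0 0 0.144 0.043 0 1;0 0 0 0.144 0.043 0 1;0 0 0 0.144 0.043 0 1;0 0 0 0.144 0.043 0 1;0 0 0 0.144 0.043 0 1;0 0 0 0.144 0.043 0 1;0 0 0 0.144 0.043 0 1;0 0 0 0.144 0.043 0 1;0 0 0 0.144 0.043 0 1;0 0 0 0.144 0.043 0 1;0 0 0 0.08 0.03 0 1"

```text
clock: 2.5
ee_pos: [0.6102, 0.1142, 0.2306]
ee_rot: [-2.436, -1.983, 0.0]
force: [0.4, 0.6, -0.0]
gripper_width: 0.996
grip_force: 0.0
```

Run:
```python
from h import *
delta((.6255,.1415,.12),-11.9)
f=grab_frame("scene");g=grab_frame("top")
c=lambda f,x,y,w,h,k:cv2.resize(f[y:y+h,x:x+w],None,fx=k,fy=k,interpolation=2)
cv2.imwrite("pics/c2.png",np.hstack([c(f,340,170,80,100,5),c(g,220,110,80,100,5)]))
```

```text
at [0.6102 0.1142 0.2306] tool z [-5.e-04  6.e-04 -1.e+00] yaw y -11.72 q6 1.96 t 2.5 w 0.996 F [ 0.4  0.6 -0. ]
turn z share 0.0061 shift shares after the turn [0.0995 0.0314 0.3686]
```

Call:
play_rows:
  targets: "0 0 0 0.0995 0.0314 0 1;0 0 0 0 0 0.12 1;0 0 0 0 0 0.12 1;0 0 0 0 0 0.12 1;0 0 0 0 0 0.1 1;0 0 0 0 0 0.06 1;0 0 0 0 0 0 1"

```text
clock: 3.3
ee_pos: [0.6216, 0.1367, 0.0719]
ee_rot: [-2.438, -1.977, 0.01]
force: [0.0, -0.3, 0.3]
gripper_width: 0.998
grip_force: 0.0
```

Run:
```python
from h import *
delta((.6255,.1415,.042),-11.9)
f=grab_frame("scene");g=grab_frame("top")
c=lambda f,x,y,w,h,k:cv2.resize(f[y:y+h,x:x+w],None,fx=k,fy=k,interpolation=2)
cv2.imwrite("pics/c3.png",np.hstack([c(f,340,170,80,100,5),c(g,220,110,80,100,5)]))
```

```text
at [0.6216 0.1367 0.0719] tool z [-0.0065 -0.0017 -1.    ] yaw y -11.91 q6 2.0 t 3.3 w 0.998 F [ 0.  -0.3  0.3]
turn z share -0.0003 shift shares after the turn [0.0186 0.01   0.0995]
```

View pics/c3.png

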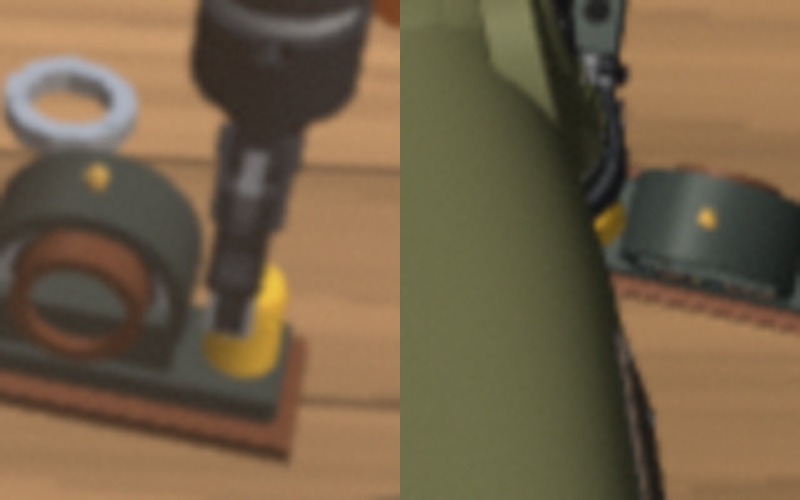

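The near finger (235,310) stands in front of the cap, about 5 mm too far towards the housing, which agrees with the remaining shift.

Call:
play_rows:
  targets: "0 0 0 0.0186 0.010 0 1;0 0 0 0 0 0.05 1;0 0 0 0 0 0.05 1;0 0 0 0 0 0 1"

```text
clock: 3.8
ee_pos: [0.6267, 0.1427, 0.0424]
ee_rot: [-2.437, -1.979, 0.006]
force: [-0.1, 0.2, -0.2]
gripper_width: 1.001
grip_force: 0.0
```

Run:
```python
from h import *
delta((.6255,.1415,.042),-11.9)
```

```text
at [0.6267 0.1427 0.0424] tool z [-0.0043 -0.0011 -1.    ] yaw y -11.85 q6 2.0 t 3.8 w 1.001 F [-0.1  0.2 -0.2]
turn z share 0.0016 shift shares after the turn [-0.0046 -0.0032  0.0013]
```

Call:
play_rows:
  targets: "0 0 0 0 0 0 -1;0 0 0 0 0 0 -1;0 0 0 0 0 0 -1;0 0 0 0 0 0 -1;0 0 0 0 0 0 -1;0 0 0 0 0 0 -1;0 0 0 0 0 0 -1;0 0 0 0 0 0 -1"

```text
clock: 4.6
ee_pos: [0.627, 0.1438, 0.0462]
ee_rot: [-2.436, -1.979, 0.002]
force: [-7.4, 1.5, 8.6]
gripper_width: 0.414
grip_force: 59.6
```

Call:
play_rows:
  targets: "0 0 0 0 0 -0.03 -1;0 0 0 0 0 -0.05 -1;0 0 0 0 0 -0.1 -1;0 0 0 0 0 -0.1 -1;0 0 0 0 0 -0.1 -1;0 0 0 0 0 0 -1;0 0 0 0 0 0 -1"

```text
clock: 5.3
ee_pos: [0.6302, 0.1432, 0.1613]
ee_rot: [2.438, 1.979, 0.005]
force: [-0.4, 0.7, -1.6]
gripper_width: 0.415
grip_force: 60.1
```

Run:
```python
from h import *
delta((.433,.333,.155),None)
```

```text
at [0.6302 0.1432 0.1613] tool z [ 3.6e-03  6.0e-04 -1.0e+00] yaw y -11.88 q6 2.0 t 5.3 w 0.415 F [-0.4  0.7 -1.6]
turn z share 0.0 shift shares after the turn [ 0.4838 -0.7735  0.019 ]
```

Call:
play_rows:
  targets: "0 0 0 0.06 -0.097 0 -1;0 0 0 0.06 -0.097 0 -1;0 0 0 0.06 -0.097 0 -1;0 0 0 0.06 -0.097 0 -1;0 0 0 0.06 -0.097 0 -1;0 0 0 0.06 -0.097 0 -1;0 0 0 0.06 -0.097 0 -1;0 0 0 0.06 -0.097 0 -1;0 0 0 0 0 0 -1;0 0 0 0 0 0 -1"

```text
clock: 6.3
ee_pos: [0.4299, 0.3318, 0.1585]
ee_rot: [2.437, 1.982, -0.002]
force: [-0.2, -0.7, -0.7]
gripper_width: 0.418
grip_force: 60.2
```

Run:
```python
from h import *
delta((.433,.333,.155),None)
f=grab_frame("scene");g=grab_frame("top");cv2.imwrite("pics/s4.png",f);cv2.imwrite("pics/t4.png",g)
c=lambda f,x,y,w,h,k:cv2.resize(f[y:y+h,x:x+w],None,fx=k,fy=k,interpolation=2)
cv2.imwrite("pics/c4.png",np.hstack([c(f,410,120,80,120,5),c(g,230,115,80,120,5)]))
for c in blobs(f,(20,120,90),(35,255,255),(400,100,520,230),8)[0]:print(cv2.boundingRect(c))
```

```text
at [0.4299 0.3318 0.1585] tool z [-8.0e-04 -1.3e-03 -1.0e+00] yaw y -11.77 q6 2.43 t 6.3 w 0.418 F [-0.2 -0.7 -0.7]
turn z share 0.0 shift shares after the turn [0.0061 0.0093 0.0117]
```

View pics/c4.png

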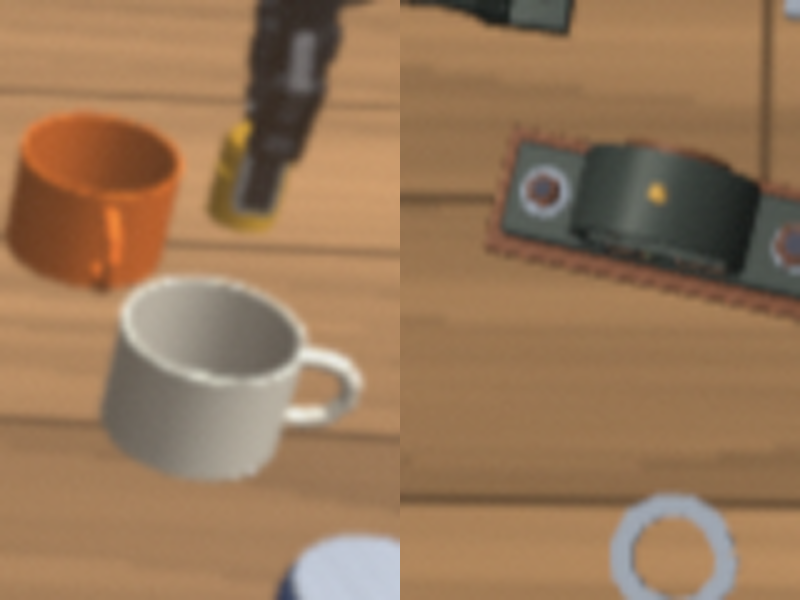

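The cap is held, at (245,175). The cup rim's ellipse is centred near crop (212,328). The uncovered nut, at crop (543,190), shows a wide pale washer around it and looks smaller than the other nut at (797,245), so it is probably the 19 mm one. Next I measure all three.

Run:
```python
from h import *
f=cv2.imread("pics/s4.png");g=cv2.imread("pics/t4.png")
print("cup",plane("scene",(452.1,185.2),.07), [plane("scene",((u+.5)/5-.5+410,(v+.5)/5-.5+120),.07).round(4).tolist() for u,v in((121,318),(304,350),(205,276),(225,382))])
for n,(x,y),z in[("capped",(258,152),.035),("other",(309.3,163.8),.035)]:
    k=8;w=9;x0,y0=int(round(x))-w,int(round(y))-w
    c=cv2.resize(g[y0:y0+2*w+1,x0:x0+2*w+1],None,fx=k,fy=k,interpolation=2);h=cv2.cvtColor(c,cv2.COLOR_BGR2HSV)
    m=cv2.inRange(h,(0,0,115),(180,60,255));cs=cv2.findContours(m,0,1)[0];q=max(cs,key=cv2.contourArea);hull=cv2.convexHull(q)
    (cx,cy),r=cv2.minEnclosingCircle(hull);M=cv2.moments(hull);cx,cy=M["m10"]/M["m00"],M["m01"]/M["m00"]
    fm=np.zeros_like(m);cv2.drawContours(fm,[hull],-1,255,-1);hole=cv2.countNonZero(fm&~m);tot=cv2.countNonZero(fm)
    print(n,plane("top",((cx+.5)/k-.5+x0,(cy+.5)/k-.5+y0),z).round(4),"washer r px",r/k,"nut/washer area",hole/tot)
print("area ratios 19,24,30:",[.866*a*a/(np.pi*225) for a in(19,24,30)])
```

```text
cup [0.43093941 0.33045998 0.07      ] [[0.4255, 0.2808, 0.07], [0.4476, 0.377, 0.07], [0.3801, 0.3359, 0.07], [0.48, 0.3277, 0.07]]
capped [0.625  0.1404 0.035 ] washer r px 5.411468505859375 nut/washer area 0.3156211124933357
other [ 0.5869 -0.0036  0.035 ] washer r px 1.8802136182785034 nut/washer area 0.07467532467532467
area ratios 19,24,30: [0.4422753176804167, 0.7056802852740166, 1.102625445740651]
```

The cup centre is (0.431, 0.331), and I'm already above it. The area ratio points to the 19 mm nut.

Call:
play_rows:
  targets: "0 0 0 0 0 0.1 -1;0 0 0 0 0 0.1 -1;0 0 0 0 0 0.1 -1;0 0 0 0 0 0.06 -1;0 0 0 0 0 0.04 -1;0 0 0 0 0 0 -1;0 0 0 0 0 0 -1"

```text
clock: 7.1
ee_pos: [0.4314, 0.3317, 0.0398]
ee_rot: [2.44, 1.979, 0.001]
force: [0.2, 0.7, -0.2]
gripper_width: 0.416
grip_force: 60.3
```

Run:
```python
from h import *
delta((.431,.331,.018),None)
```

```text
at [0.4314 0.3317 0.0398] tool z [ 4.e-04  2.e-04 -1.e+00] yaw y -11.92 q6 2.43 t 7.1 w 0.416 F [ 0.2  0.7 -0.2]
turn z share 0.0 shift shares after the turn [-0.0027 -0.0009  0.0725]
```

Call:
play_rows:
  targets: "0 0 0 0 0 0.02 -1;0 0 0 0 0 0.02 -1;0 0 0 0 0 0.01 -1;0 0 0 0 0 0 -1;0 0 0 0 0 0 -1"

```text
clock: 7.6
ee_pos: [0.4307, 0.3319, 0.0244]
ee_rot: [2.439, 1.98, 0.0]
force: [0.5, 0.8, -0.6]
gripper_width: 0.415
grip_force: 60.3
```

Call:
play_rows:
  targets: "0 0 0 0 0 0.008 -1;0 0 0 0 0 0 -1;0 0 0 0 0 0 -1"

```text
clock: 7.9
ee_pos: [0.4325, 0.3329, 0.0235]
ee_rot: [2.439, 1.979, 0.006]
force: [1.7, -1.0, 7.2]
gripper_width: 0.414
grip_force: 61.4
```

Call:
play_rows:
  targets: "0 0 0 0 0 0.006 -1;0 0 0 0 0 0 -1;0 0 0 0 0 0 -1"

```text
clock: 8.2
ee_pos: [0.4331, 0.3334, 0.0232]
ee_rot: [2.439, 1.979, 0.009]
force: [-1.0, -3.9, 20.6]
gripper_width: 0.415
grip_force: 62.4
```

Call:
play_rows:
  targets: "0 0 0 0 0 -0.009 -1;0 0 0 0 0 0 -1;0 0 0 0 0 0 -1"

```text
clock: 8.5
ee_pos: [0.4315, 0.3326, 0.0237]
ee_rot: [-2.439, -1.98, -0.003]
force: [0.2, -1.5, 9.5]
gripper_width: 0.421
grip_force: 63.1
```

Call:
play_rows:
  targets: "0 0 0 0 0 0 0.1;0 0 0 0 0 0 0.1;0 0 0 0 0 0 0.1;0 0 0 0 0 0 0.1;0 0 0 0 0 0 0.1"

```text
clock: 9.0
ee_pos: [0.433, 0.3328, 0.0244]
ee_rot: [2.438, 1.979, 0.007]
force: [1.1, -1.3, 11.2]
gripper_width: 0.545
grip_force: 12.0
```

Call:
play_rows:
  targets: "0 0 0 0 0 -0.01 0.12;0 0 0 0 0 0 0.12;0 0 0 0 0 0 0.12;0 0 0 0 0 0 0.12"

```text
clock: 9.4
ee_pos: [0.4308, 0.3321, 0.0258]
ee_rot: [-2.439, -1.98, -0.001]
force: [0.7, -0.0, 3.2]
gripper_width: 0.56
grip_force: 2.0
```

Run:
```python
from h import *
delta((.431,.331,.15),None);s=state();print(s["grip_force"])
f=grab_frame("scene")
c=lambda f,x,y,w,h,k:cv2.resize(f[y:y+h,x:x+w],None,fx=k,fy=k,interpolation=2)
cv2.imwrite("pics/c5.png",c(f,400,100,120,120,5))
```

```text
at [0.4308 0.3321 0.0258] tool z [ 2.e-04  3.e-04 -1.e+00] yaw y -11.86 q6 2.43 t 9.4 w 0.56 F [ 0.7 -0.   3.2]
turn z share 0.0 shift shares after the turn [-0.0033  0.0014 -0.4139]
2.0123556243925123
```

View pics/c5.png

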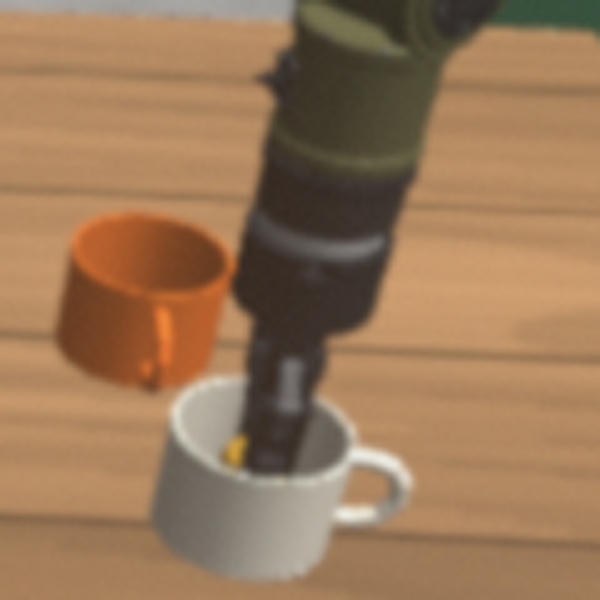

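Cap (236,450) and fingers are inside the cup, and the cup is upright.

Call:
play_rows:
  targets: "0 0 0 0 0 0 0.2;0 0 0 0 0 0 0.2;0 0 0 0 0 -0.01 0.2;0 0 0 0 0 -0.01 0.2;0 0 0 0 0 -0.01 0.2"

```text
clock: 9.95
ee_pos: [0.4299, 0.3315, 0.0346]
ee_rot: [-2.439, -1.98, 0.003]
force: [0.1, -0.4, -0.5]
gripper_width: 0.602
grip_force: 0.0
```

Call:
play_rows:
  targets: "0 0 0 0 0 -0.04 0.2;0 0 0 0 0 -0.06 0.2;0 0 0 0 0 -0.1 0.2;0 0 0 0 0 -0.1 0.2;0 0 0 0 0 -0.12 0.2;0 0 0 0 0 -0.06 0.2;0 0 0 0 0 0 1"

```text
clock: 10.65
ee_pos: [0.4323, 0.3332, 0.1828]
ee_rot: [2.439, 1.98, 0.01]
force: [-0.1, 0.0, -0.5]
gripper_width: 0.754
grip_force: 0.0
```

Run:
```python
from h import *
delta((.4487,-.3325,.17),-85+90-.5)
f=grab_frame("scene");cv2.imwrite("pics/s6.png",f)
for c in blobs(f,(18,110,70),(38,255,255),(400,80,520,230),8)[0]:print(cv2.boundingRect(c))
```

```text
at [0.4323 0.3332 0.1828] tool z [ 0.0048  0.0038 -1.    ] yaw y -11.86 q6 2.43 t 10.65 w 0.754 F [-0.1  0.  -0.5]
turn z share -0.5453 shift shares after the turn [-2.2166 -0.1199  0.0345]
(445, 187, 13, 9)
```

The cap shows inside the cup at (451,191). Now to the small socket.

Call:
play_rows:
  targets: "0 0 -0.2727 0 0 0 1;0 0 -0.2726 0 0 0 1;0 0 0 -0.148 -0.008 0 1;0 0 0 -0.148 -0.008 0 1;0 0 0 -0.148 -0.008 0 1;0 0 0 -0.148 -0.008 0 1;0 0 0 -0.148 -0.008 0 1;0 0 0 -0.148 -0.008 0 1;0 0 0 -0.148 -0.008 0 1;0 0 0 -0.148 -0.008 0 1;0 0 0 -0.148 -0.008 0 1;0 0 0 -0.148 -0.008 0 1"

```text
clock: 11.9
ee_pos: [0.4402, -0.1141, 0.1777]
ee_rot: [-2.131, -2.306, 0.001]
force: [0.6, 0.2, 0.1]
gripper_width: 1.001
grip_force: 0.0
```

Call:
play_rows:
  targets: "0 0 0 -0.148 -0.008 0 1;0 0 0 -0.148 -0.008 0 1;0 0 0 -0.148 -0.008 0 1;0 0 0 -0.148 -0.008 0 1;0 0 0 0 0 0 1;0 0 0 0 0 0 1"

```text
clock: 12.5
ee_pos: [0.4447, -0.2905, 0.1773]
ee_rot: [-2.133, -2.302, 0.0]
force: [-0.1, -0.4, 1.0]
gripper_width: 0.997
grip_force: 0.0
```

Run:
```python
from h import *
delta((.4487,-.3325,.12),4.5)
```

```text
at [ 0.4447 -0.2905  0.1773] tool z [-0.0023  0.002  -1.    ] yaw y 4.37 q6 0.92 t 12.5 w 0.997 F [-0.1 -0.4  1. ]
turn z share -0.0042 shift shares after the turn [-0.141   0.0026  0.1907]
```

Final approach above the socket, then a staged descent.

Call:
play_rows:
  targets: "0 0 0 -0.141 0.003 0 1;0 0 0 0 0 0.1 1;0 0 0 0 0 0.09 1;0 0 0 0 0 0 1;0 0 0 0 0 0 1"

```text
clock: 13.0
ee_pos: [0.4496, -0.3308, 0.1215]
ee_rot: [-2.129, -2.307, 0.0]
force: [1.1, -0.7, 0.6]
gripper_width: 0.998
grip_force: 0.0
```

Run:
```python
from h import *
delta((.4487,-.3325,.044),4.5)
f=grab_frame("scene");g=grab_frame("top")
c=lambda f,x,y,w,h,k:cv2.resize(f[y:y+h,x:x+w],None,fx=k,fy=k,interpolation=2)
cv2.imwrite("pics/c7.png",np.hstack([c(f,175,120,80,100,5),c(g,370,150,80,100,5)]))
```

```text
at [ 0.4496 -0.3308  0.1215] tool z [-0.0018  0.0016 -1.    ] yaw y 4.59 q6 0.86 t 13.0 w 0.998 F [ 1.1 -0.7  0.6]
turn z share 0.0029 shift shares after the turn [-0.0059 -0.0031  0.2585]
```

View pics/c7.png

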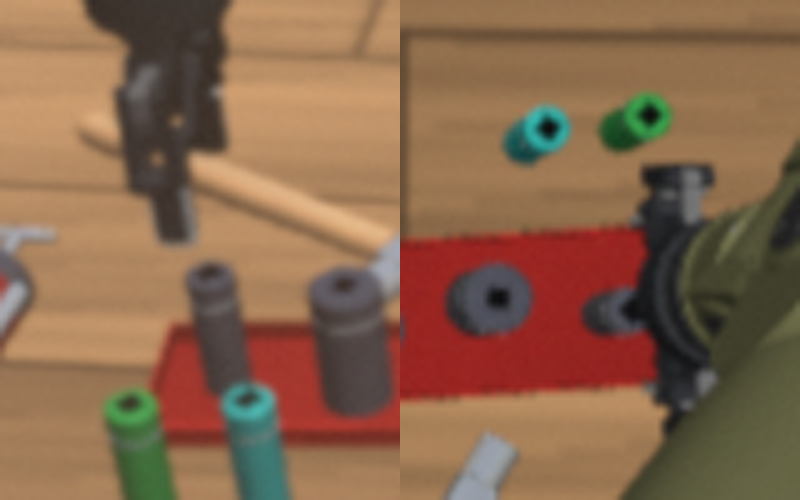

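Run:
```python
from h import *
f=lambda p:((proj("scene",p)-[175,120]+.5)*5-.5).round(0)
print("finger tip exp",f((.4496+.049,-.327,.1345)),"socket top exp",f((.4487,-.3325,.083)))
```

```text
finger tip exp [178. 248.] socket top exp [206. 273.]
```

Call:
play_rows:
  targets: "0 0 0 -0.006 -0.003 0 1;0 0 0 0 0 0.08 1;0 0 0 0 0 0 1"

```text
clock: 13.4
ee_pos: [0.4484, -0.3336, 0.0967]
ee_rot: [-2.131, -2.305, 0.0]
force: [-0.8, 1.0, -0.1]
gripper_width: 1.003
grip_force: 0.0
```

Call:
play_rows:
  targets: "0 0 0 0.005 0.001 0.06 1;0 0 0 0 0 0.06 1;0 0 0 0 0 0.055 1;0 0 0 0 0 0 1;0 0 0 0 0 0 1"

```text
clock: 13.9
ee_pos: [0.4497, -0.3331, 0.0462]
ee_rot: [2.132, 2.307, -0.0]
force: [-1.0, -0.4, -0.1]
gripper_width: 0.997
grip_force: 0.0
```

Call:
play_rows:
  targets: "0 0 0 0 0 0 -1;0 0 0 0 0 0 -1;0 0 0 0 0 0 -1;0 0 0 0 0 0 -1;0 0 0 0 0 0 -1;0 0 0 0 0 0 -1;0 0 0 0 0 0 -1;0 0 0 0 0 0 -1;0 0 0 0 0 0 -1"

```text
clock: 14.8
ee_pos: [0.45, -0.3332, 0.0459]
ee_rot: [2.132, 2.306, 0.0]
force: [-1.8, 0.2, 5.9]
gripper_width: 0.31
grip_force: 59.0
```

Call:
play_rows:
  targets: "0 0 0 0 0 -0.02 -1;0 0 0 0 0 -0.06 -1;0 0 0 0 0 -0.1 -1;0 0 0 0 0 -0.1 -1;0 0 0 0 0 -0.1 -1;0 0 0 0 0 -0.04 -1;0 0 0 0 0 0 -1;0 0 0 0 0 0 -1"

```text
clock: 15.6
ee_pos: [0.4489, -0.3325, 0.17]
ee_rot: [-2.131, -2.306, 0.0]
force: [-0.4, -0.7, -2.7]
gripper_width: 0.311
grip_force: 59.2
```

Run:
```python
from h import *
delta((.625,.141,.18),-11.9)
f=grab_frame("scene");cv2.imwrite("pics/s8.png",f)
for c in blobs(f,(0,0,0),(180,140,100),(180,60,300,210),8)[0]:print(cv2.boundingRect(c))
```

```text
at [ 0.4489 -0.3325  0.17  ] tool z [-1.3e-03  9.0e-04 -1.0e+00] yaw y 4.5 q6 0.85 t 15.6 w 0.311 F [-0.4 -0.7 -2.7]
turn z share 0.5465 shift shares after the turn [ 1.6654  0.2488 -0.0325]
(180, 60, 39, 103)
(244, 60, 56, 36)
(237, 175, 16, 28)
(265, 172, 12, 27)
(220, 204, 4, 6)
```

The socket is held at about 2.7 N. I'll carry it higher to clear the housing.

Call:
play_rows:
  targets: "0 0 0.2733 0 0 -0.05 -1;0 0 0.2732 0 0 -0.06 -1;0 0 0 0.139 0.021 0 -1;0 0 0 0.139 0.021 0 -1;0 0 0 0.139 0.021 0 -1;0 0 0 0.139 0.021 0 -1;0 0 0 0.139 0.021 0 -1;0 0 0 0.139 0.021 0 -1;0 0 0 0.139 0.021 0 -1;0 0 0 0.139 0.021 0 -1;0 0 0 0.139 0.021 0 -1;0 0 0 0.139 0.021 0 -1"

```text
clock: 16.85
ee_pos: [0.5964, 0.0637, 0.2021]
ee_rot: [-2.438, -1.978, 0.005]
force: [0.7, -0.7, -1.6]
gripper_width: 0.313
grip_force: 59.2
```

Call:
play_rows:
  targets: "0 0 0 0.139 0.021 0 -1;0 0 0 0.13 0.018 0 -1;0 0 0 0 0 0 -1;0 0 0 0 0 0 -1"

```text
clock: 17.25
ee_pos: [0.6242, 0.1393, 0.2018]
ee_rot: [-2.437, -1.981, 0.006]
force: [0.2, -0.4, -2.1]
gripper_width: 0.311
grip_force: 59.3
```

Run:
```python
from h import *
delta((.625,.141,.125),-11.9)
```

```text
at [0.6242 0.1393 0.2018] tool z [-0.0036 -0.0012 -1.    ] yaw y -11.79 q6 2.0 t 17.25 w 0.311 F [ 0.2 -0.4 -2.1]
turn z share 0.0036 shift shares after the turn [0.0064 0.0023 0.2561]
```

Call:
play_rows:
  targets: "0 0 0 0.006 0.002 0.09 -1;0 0 0 0 0 0.09 -1;0 0 0 0 0 0.09 -1;0 0 0 0 0 0 -1;0 0 0 0 0 0 -1;0 0 0 0 0 0 -1"

```text
clock: 17.85
ee_pos: [0.6271, 0.1399, 0.1248]
ee_rot: [2.44, 1.978, 0.003]
force: [1.1, -0.1, -0.8]
gripper_width: 0.311
grip_force: 59.4
```

Run:
```python
from h import *
delta((.625,.141,.115),-11.9)
f=grab_frame("scene");cv2.imwrite("pics/s9.png",f)
x,y,w,h,k=355,185,80,75,8
c=cv2.resize(f[y:y+h,x:x+w],None,fx=k,fy=k,interpolation=2);cv2.imwrite("pics/c9.png",c)
J=lambda p:((proj("scene",p)-[x,y]+.5)*k-.5).round(0)
e=state()["ee_pos"]
print("washer/nut exp",J((.625,.1405,.035)),J((.625,.1405,.045)),"tcp axis mouth",J((e[0],e[1],e[2]-.043)),"top",J((e[0],e[1],e[2]-.003)),"1mm y:",J((.625,.1415,.045)),"1mm x",J((.626,.1405,.045)))
```

```text
at [0.6271 0.1399 0.1248] tool z [ 1.8e-03  3.0e-04 -1.0e+00] yaw y -11.94 q6 2.0 t 17.85 w 0.311 F [ 1.1 -0.1 -0.8]
turn z share -0.0015 shift shares after the turn [ 0.0022 -0.0075  0.0327]
washer/nut exp [260. 438.] [263. 414.] tcp axis mouth [277. 331.] top [294. 231.] 1mm y: [267. 415.] 1mm x [264. 417.]
```

View pics/c9.png

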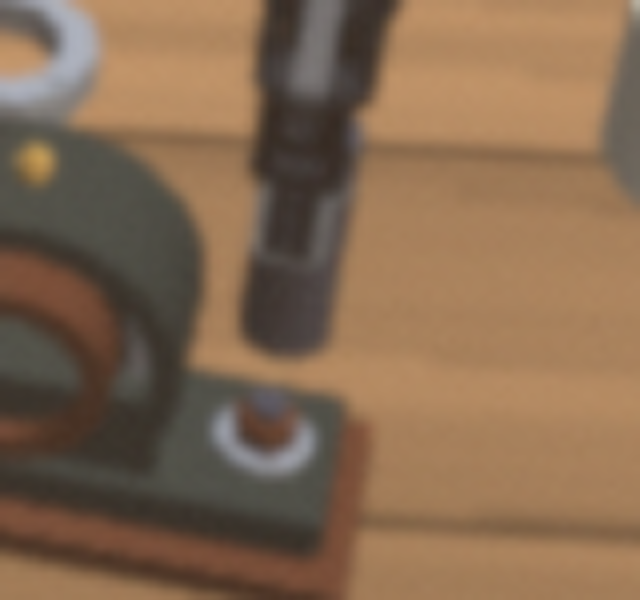

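The socket hangs above the nut. The mouth is at crop (286,~320) and the washer centre at (264,434), so relative to the projections the socket sits about 0.6 mm too far in y. TCP x should be about 0.625.

Call:
play_rows:
  targets: "0 0 0 -0.0035 -0.007 0.04 -1;0 0 0 0 0 0.04 -1;0 0 0 0 0 0 -1;0 0 0 0 0 0 -1"

```text
clock: 18.3
ee_pos: [0.6233, 0.1397, 0.0985]
ee_rot: [-2.439, -1.979, 0.002]
force: [0.1, -0.5, -1.3]
gripper_width: 0.309
grip_force: 59.4
```

Call:
play_rows:
  targets: "0 0 0 0 0 0.013 -1;0 0 0 0 0 0 -1;0 0 0 0 0 0 -1"

```text
clock: 18.6
ee_pos: [0.624, 0.1398, 0.0955]
ee_rot: [2.44, 1.979, 0.0]
force: [-0.3, -0.2, -1.7]
gripper_width: 0.312
grip_force: 59.4
```

Call:
play_rows:
  targets: "0 0 0 0 0 0.013 -1;0 0 0 0 0 0 -1;0 0 0 0 0 0 -1"

```text
clock: 18.9
ee_pos: [0.6238, 0.1397, 0.0914]
ee_rot: [-2.44, -1.979, 0.0]
force: [1.1, -0.5, -1.4]
gripper_width: 0.309
grip_force: 59.4
```

Call:
play_rows:
  targets: "0 0 0 0.001 0.004 0.01 -1;0 0 0 0 0 0 -1;0 0 0 0 0 0 -1"

```text
clock: 19.2
ee_pos: [0.6251, 0.1398, 0.0883]
ee_rot: [-2.44, -1.979, 0.0]
force: [0.1, 1.5, -1.7]
gripper_width: 0.311
grip_force: 59.4
```

Call:
play_rows:
  targets: "0 0 0 0 0 0.01 -1;0 0 0 0 0 0 -1;0 0 0 0 0 0 -1"

```text
clock: 19.5
ee_pos: [0.6254, 0.1398, 0.0857]
ee_rot: [2.44, 1.979, 0.001]
force: [0.5, 0.1, -0.3]
gripper_width: 0.31
grip_force: 59.7
```

Call:
play_rows:
  targets: "0 0 0 0 0 0.01 -1;0 0 0 0 0 0 -1;0 0 0 0 0 0 -1"

```text
clock: 19.8
ee_pos: [0.6249, 0.1397, 0.082]
ee_rot: [-2.439, -1.979, 0.001]
force: [-0.2, 0.2, -1.7]
gripper_width: 0.311
grip_force: 59.6
```

Call:
play_rows:
  targets: "0 0 0 0 0 0.01 -1;0 0 0 0 0 0 -1;0 0 0 0 0 0 -1"

```text
clock: 20.1
ee_pos: [0.625, 0.1398, 0.0792]
ee_rot: [-2.44, -1.979, 0.001]
force: [-0.4, 0.5, -2.4]
gripper_width: 0.313
grip_force: 59.6
```

Call:
play_rows:
  targets: "0 0 0 0 0 0.01 -1;0 0 0 0 0 0 -1;0 0 0 0 0 0 -1"

```text
clock: 20.4
ee_pos: [0.6252, 0.1399, 0.0779]
ee_rot: [2.44, 1.979, 0.001]
force: [-4.4, -1.8, 8.5]
gripper_width: 0.31
grip_force: 60.7
```

Call:
play_rows:
  targets: "0 0 0 0 0 0.01 -1;0 0 0 0 0 0 -1;0 0 0 0 0 0 -1"

```text
clock: 20.7
ee_pos: [0.6254, 0.14, 0.0777]
ee_rot: [2.439, 1.979, 0.003]
force: [-11.5, -2.8, 28.0]
gripper_width: 0.312
grip_force: 63.0
```

Contact came at TCP 0.078, so the mouth is at about 0.035, which is washer height: it looks home. I'll check with a small twist and a look.

Call:
play_rows:
  targets: "0 0 0 0 -0.003 -0.008 -1;0 0 0.2 0 0 0 -1;0 0 0 0 0 0 -1;0 0 0 0 0 0 -1"

```text
clock: 21.1
ee_pos: [0.6245, 0.1399, 0.0778]
ee_rot: [2.539, 1.848, 0.002]
force: [-5.8, -1.5, 11.9]
gripper_width: 0.311
grip_force: 61.1
```

Run:
```python
from h import *
delta((.625,.140,.078),-11.9);print(state()["ft_torque"].round(2))
f=grab_frame("scene");cv2.imwrite("pics/s10.png",f)
x,y,w,h,k=355,185,80,75,8
cv2.imwrite("pics/c10.png",cv2.resize(f[y:y+h,x:x+w],None,fx=k,fy=k,interpolation=2))
J=lambda p:((proj("scene",p)-[x,y]+.5)*k-.5).round(0)
print("mouth ctr if home",J((.624,.1415,.035)),"if on nut top",J((.624,.1415,.046)))
```

```text
at [0.6245 0.1399 0.0778] tool z [ 0.0013 -0.     -1.    ] yaw y -17.91 q6 2.1 t 21.1 w 0.311 F [-5.8 -1.5 11.9]
turn z share -0.2002 shift shares after the turn [ 0.0006  0.0015 -0.0005]
[-0.4   1.35 -0.04]
mouth ctr if home [263. 435.] if on nut top [267. 410.]
```

View pics/c10.png

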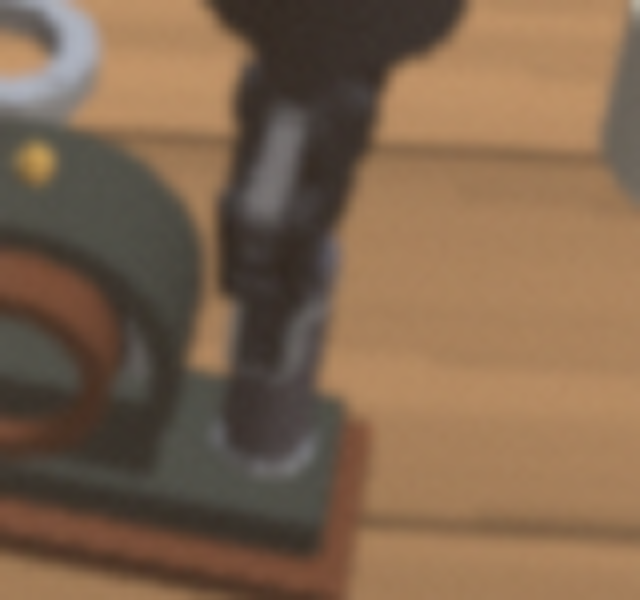

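The image is ambiguous: the socket's bottom edge is at row ~462 and the washer's at 473, so it's home or at most a few mm high. Twisting further will tell.

Call:
play_rows:
  targets: "0 0 0.2 0 0 0 -1;0 0 0.15 0 0 0 -1;0 0 0 0 0 0 -1;0 0 0 0 0 0 -1"

```text
clock: 21.55
ee_pos: [0.6241, 0.1401, 0.0779]
ee_rot: [-2.698, -1.609, -0.001]
force: [-5.9, -1.6, 14.1]
gripper_width: 0.31
grip_force: 61.3
```

Run:
```python
from h import *
delta((.625,.140,.078),-11.9);print(state()["ft_torque"].round(2))
```

```text
at [0.6241 0.1401 0.0779] tool z [ 5.e-04  3.e-04 -1.e+00] yaw y -28.37 q6 2.29 t 21.55 w 0.31 F [-5.9 -1.6 14.1]
turn z share -0.5489 shift shares after the turn [ 0.0004  0.0031 -0.0004]
[-0.35  1.66  0.28]
```

Call:
play_rows:
  targets: "0 0 -0.25 0 0 0 -1;0 0 -0.25 0 0 0 -1;0 0 -0.2 0 0 0 -1;0 0 0 0 0 0 -1;0 0 0 0 0 0 -1"

```text
clock: 22.05
ee_pos: [0.625, 0.1403, 0.0779]
ee_rot: [2.359, 2.073, 0.003]
force: [-4.5, -0.8, 11.5]
gripper_width: 0.31
grip_force: 61.0
```

Run:
```python
from h import *
delta((.625,.140,.078),-11.9);print(state()["ft_torque"].round(2))
```

```text
at [0.625  0.1403 0.0779] tool z [ 2.e-03  8.e-04 -1.e+00] yaw y -7.38 q6 1.92 t 22.05 w 0.31 F [-4.5 -0.8 11.5]
turn z share 0.1507 shift shares after the turn [-0.0011  0.0003 -0.0004]
[-0.08  1.06  0.09]
```

Call:
play_rows:
  targets: "0 0 -0.25 0 0 0 -1;0 0 -0.25 0 0 0 -1;0 0 -0.2 0 0 0 -1;0 0 0 0 0 0 -1;0 0 0 0 0 0 -1"

```text
clock: 22.55
ee_pos: [0.6253, 0.14, 0.0779]
ee_rot: [1.942, 2.467, 0.003]
force: [-2.8, -0.9, 11.3]
gripper_width: 0.308
grip_force: 60.9
```

Run:
```python
from h import *
delta((.625,.140,.078),-11.9);print(state()["ft_torque"].round(2))
```

```text
at [0.6253 0.14   0.0779] tool z [ 2.5e-03  1.0e-04 -1.0e+00] yaw y 13.59 q6 1.55 t 22.55 w 0.308 F [-2.8 -0.9 11.3]
turn z share 0.8498 shift shares after the turn [-0.0001 -0.0009 -0.0004]
[-0.25  0.89  0.03]
```

Little torque over 42° of turn, which doesn't settle it (the pads could be slipping round the body). A sideways nudge of 4 mm separates captured from resting on top.

Call:
play_rows:
  targets: "0 0 0 0.013 0 0 -1;0 0 0 0 0 0 -1;0 0 0 0 0 0 -1"

```text
clock: 22.85
ee_pos: [0.6251, 0.1407, 0.0779]
ee_rot: [1.941, 2.462, -0.004]
force: [-1.7, -10.1, 10.6]
gripper_width: 0.312
grip_force: 60.9
```

Call:
play_rows:
  targets: "0 0 0 -0.026 0 0 -1;0 0 0 0 0 0 -1;0 0 0 0 0 0 -1"

```text
clock: 23.15
ee_pos: [0.6255, 0.1391, 0.0779]
ee_rot: [-1.939, -2.467, -0.009]
force: [-5.0, 6.5, 11.0]
gripper_width: 0.309
grip_force: 60.9
```

Call:
play_rows:
  targets: "0 0 0 0.013 0 0 -1;0 0 0 0 0 0 -1;0 0 0 0 0 0 -1"

```text
clock: 23.45
ee_pos: [0.6253, 0.14, 0.0779]
ee_rot: [1.942, 2.467, 0.002]
force: [-3.8, -1.9, 10.2]
gripper_width: 0.313
grip_force: 60.9
```

The socket is captured laterally (±0.8 mm for ±4 mm commanded), but a chamfer seat would look the same. I'll complete a 60° sweep under light pressure, to see whether it drops or resists.

Call:
play_rows:
  targets: "0 0 -0.22 0 0 0.004 -1;0 0 0 0 0 0 -1"

```text
clock: 23.65
ee_pos: [0.6255, 0.14, 0.0778]
ee_rot: [1.794, 2.576, 0.004]
force: [-5.8, -2.6, 17.2]
gripper_width: 0.306
grip_force: 61.7
```

Run:
```python
from h import *
delta((.625,.140,.078),-11.9);s=state();print(s["ft_torque"].round(2),s["joint_efforts"][5])
```

```text
at [0.6255 0.14   0.0778] tool z [ 3.4e-03  4.0e-04 -1.0e+00] yaw y 20.31 q6 1.44 t 23.65 w 0.306 F [-5.8 -2.6 17.2]
turn z share 1.0736 shift shares after the turn [-0.0005 -0.0018 -0.0007]
[-0.45  1.37  0.06] -0.5480202287435532
```

Call:
play_rows:
  targets: "0 0 0.27 0 0 0 -1;0 0 0.27 0 0 0 -1;0 0 0.27 0 0 0 -1;0 0 0.27 0 0 0 -1"

```text
clock: 24.05
ee_pos: [0.6252, 0.1399, 0.0778]
ee_rot: [2.449, 1.965, 0.003]
force: [-8.2, -3.0, 19.0]
gripper_width: 0.311
grip_force: 62.1
```

Run:
```python
from h import *
delta((.625,.140,.078),-11.9);s=state();print(s["ft_torque"].round(2),s["joint_efforts"][5])
```

```text
at [0.6252 0.1399 0.0778] tool z [ 0.0028 -0.     -1.    ] yaw y -12.52 q6 2.01 t 24.05 w 0.311 F [-8.2 -3.  19. ]
turn z share -0.0205 shift shares after the turn [ 0.0001 -0.0007 -0.0007]
[-0.68  2.11  0.27] -1.2181536108255386
```

Call:
play_rows:
  targets: "0 0 0.27 0 0 0 -1;0 0 0.27 0 0 0 -1;0 0 0.27 0 0 0 -1;0 0 0.27 0 0 0 -1"

```text
clock: 24.45
ee_pos: [0.6238, 0.1404, 0.0777]
ee_rot: [-2.9, -1.206, -0.001]
force: [-11.3, -0.6, 22.0]
gripper_width: 0.313
grip_force: 62.3
```

Run:
```python
from h import *
delta((.625,.140,.078),-11.9);s=state();print(s["ft_torque"].round(2),s["joint_efforts"][5])
```

```text
at [0.6238 0.1404 0.0777] tool z [ 4.e-04  9.e-04 -1.e+00] yaw y -44.83 q6 2.57 t 24.45 w 0.313 F [-11.3  -0.6  22. ]
turn z share -1.0977 shift shares after the turn [-0.0003  0.0042 -0.0009]
[-0.23  2.63  0.58] -0.9198904037475586
```

Run:
```python
from h import *
a=cv2.imread("pics/s9.png");b=cv2.imread("pics/s10.png");c=grab_frame("scene");cv2.imwrite("pics/s11.png",c)
col=388
for n,f in(("before",a),("home?",b),("now",c)):
    print(n);print([tuple(int(v) for v in f[r,col]) for r in range(228,247)])
for z in(.035,.040,.046):print(z,[proj("scene",(.6245+dx,.141,z)).round(1).tolist() for dx in(.014,)])
print("washer front",proj("scene",(.6245+.0146,.144,.035)))
```

```text
before
[(58, 71, 88), (77, 102, 129), (91, 128, 164), (97, 134, 173), (92, 121, 151), (90, 99, 112), (96, 90, 96), (96, 88, 93), (82, 78, 87), (61, 68, 88), (52, 67, 97), (47, 64, 95), (54, 66, 89), (90, 92, 104), (132, 129, 132), (139, 135, 135), (105, 107, 108), (79, 86, 87), (72, 80, 81)]
home?
[(44, 49, 57), (42, 48, 56), (48, 53, 61), (59, 61, 68), (62, 65, 72), (59, 61, 70), (54, 57, 66), (54, 58, 66), (55, 58, 67), (58, 60, 69), (58, 61, 70), (59, 61, 70), (61, 63, 70), (65, 67, 75), (81, 82, 87), (98, 98, 102), (91, 96, 98), (77, 84, 84), (72, 81, 81)]
now
[(102, 103, 108), (99, 101, 106), (89, 92, 97), (68, 69, 77), (53, 57, 66), (53, 56, 64), (55, 58, 66), (55, 58, 66), (57, 59, 68), (56, 59, 67), (59, 61, 69), (60, 61, 70), (60, 63, 71), (66, 67, 75), (82, 83, 87), (99, 99, 102), (94, 97, 99), (77, 86, 85), (72, 80, 80)]
0.035 [[387.6, 243.1]]
0.04 [[387.8, 241.7]]
0.046 [[388.1, 239.9]]
washer front [388.82274919 243.33880638]
```

There is no brown nut showing under the socket, and its lower edge at row ~242 matches the seated prediction (resting on the nut top would put it near 239.5). With the lateral play of 0.7–0.8 mm, the small socket fits and is home. I'll turn back to a relaxed yaw, settle, and check the cup and tray once more.

Call:
play_rows:
  targets: "0 0 -0.25 0 0 0 -1;0 0 -0.25 0 0 0 -1;0 0 -0.25 0 0 0 -1;0 0 -0.2 0 0 0 -1;0 0 0.04 0 -0.006 0 -1;0 0 0 0 0 0 -1;0 0 0 0 0 0 -1;0 0 0 0 0 0 -1"

```text
clock: 25.3
ee_pos: [0.6244, 0.1404, 0.0778]
ee_rot: [2.528, 1.861, 0.006]
force: [-3.5, -2.3, 14.7]
gripper_width: 0.308
grip_force: 61.2
```

Run:
```python
from h import *
delta((.625,.140,.078),-11.9);s=state();print(s["ft_torque"].round(2))
f=grab_frame("scene");cv2.imwrite("pics/s12.png",f)
print([tuple(int(v) for v in f[r,388]) for r in range(238,246)])
for c in blobs(f,(18,110,70),(38,255,255),(430,160,490,230),5)[0]:print("cap",cv2.boundingRect(c))
```

```text
at [0.6244 0.1404 0.0778] tool z [ 4.4e-03  1.0e-04 -1.0e+00] yaw y -17.3 q6 2.09 t 25.3 w 0.308 F [-3.5 -2.3 14.7]
turn z share -0.1799 shift shares after the turn [-0.001   0.0024 -0.0008]
[-0.51  0.97  0.11]
[(58, 60, 68), (59, 61, 70), (62, 64, 72), (68, 68, 75), (84, 84, 90), (99, 99, 102), (92, 96, 99), (77, 85, 86)]
cap (445, 187, 13, 8)
```

View pics/s12.png

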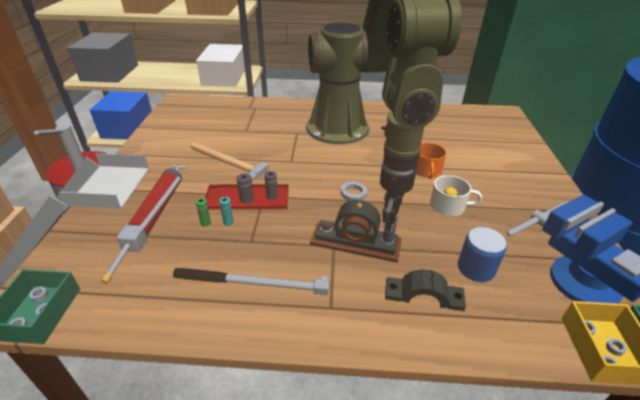

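The cap is in the upright white cup (451,191), the two other sockets stand in the tray (245,187) and (271,185), and the small socket sits on the nut (390,235). Everything else is where it was.

```bash
python3 -c "
from station import finish_job
print(finish_job())"
```

```text
the job is handed in; nothing more can be done
None
```

The job is handed in at about 25 s: the yellow cap is on the cup's floor, and the small (19 mm) socket, the only one I tried, is on the uncovered nut and still gripped; I judge it fully home from its height and sideways play, since a twist check was inconclusive.

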